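# Refit the radio's volume knob from the catch box

### The job

The bedside radio has lost its volume knob, which lies inside the small wooden box: flip the box's cam lever over to the outside so that the lid is free, slide the lid fully open and take the knob out. Turn the knob so that the flat in its bore matches the flat of the bare D-shaped shaft on top of the radio, push it fully home on the shaft without forcing it, and press the sprung shaft down to the bottom of its travel. Finish like that, still gripping the knob and keeping it pressed down; leave lever and lid open and the other things where they stand.

Things in the scene. Friction and masses are not known exactly. Their poses are not given: they have to be found in the camera images.
- box: Dark red wooden box fixed to the crate, outer 150 (x) x 136 (y) mm, walls 8 thick; side rails and a rail at the +x end bring the rim to 58 high. Inner floor 8 above the underside, inner space 134 x 120. Origin: centre of its underside, z up. The lid slides out at the -x end (towards the robot); the cam lever is outside the -y wall, near the -x end.
- lever_pivot (a point): Pivot of the cam lever, 64 above the box's underside, at x -50, y -76 mm in the box; axes as the box. The lever turns about the box's x axis.
- lever_tip (a point): Middle of the black tab (20 wide along box x, 8 thick, 22 high) ending the steel cam lever, 73 mm from the pivot; the blade below is 10 x 6. Locked, it stands up leaning inwards over the lid (+y); push it upright and over to the outside (-y): a nose on its hub then lifts clear of a small tooth on the lid.
- lever (a joint): Angle of the cam lever, rad. 0 = locked, leaning 0.6 rad from upright over the lid; 1.3 = free, stop, leaning 0.7 rad to the outside. Starts between 0 and 0.15. Stays where it is left (about 1 N at the tab moves it). Above about 0.9 the lid is free.
- lid (a joint): How far the lid is slid out towards the box's -x, m: 0 shut, 0.125 stop. Sliding takes about 1.5 N and it stays where left; blocked by the locked lever. Fully open, its +x edge stands 57 mm to the -x side of the box's centre, so the rest of the inside is clear.
- lid_handle (a point): Centre of the upright wooden handle on the lid: 12 thick (x), 44 long (y), 24 high (z), spans 56 to 80 mm above the box's underside; moves with the lid. Shut it is at x +25, y 0 in the box; axes as the box.
- knob: Black plastic pointer knob, 35 to 70 g, standing on the box's floor under the lid. Origin: centre of underside. Skirt 40 diameter, 18 high; on it a grip bar along x, 14 wide (y), z 18 to 36, blunt end at x -18, pointed nose (sides taper from x +14) at x +26, white line on top at the nose end. Below, a D-bore 14 deep, 15.8 diameter, chamfered mouth, flat on the nose side at x +2.2.
- shaft_tip (a point): Centre of the top end of the bare steel D-shaft, upright on the radio. 14 mm diameter, flat 1.5 from its axis, chamfered end, 22 above the radio's top; this x points out of the flat, z up; moves down with the shaft. Seated, the knob's nose points along this x and its origin lies 14 mm below this point. The shaft only turns above 0.4 N m.
- radio: Bedside radio, fixed: wood case 130 (x) x 220 (y) x 85 mm high with a metal top. Origin: centre of its underside. The bare shaft stands at x -15, y -55 on it; a second control at x -15, y +60 already has its knob (36 high): leave it.
- shaft (a joint): How far the shaft is pressed down, m: 0 up, 0.005 at the bottom stop. Spring: about 3.6 N to start it, 9.6 N at the bottom; then it is rigid. At the bottom a seated knob clears the radio's top by 3 mm.
- jar: Cobalt glass jar, 68 diameter, 85 high; bystander. Origin: centre of its underside.
- brush_holder: Beige plastic toothbrush holder, 68 diameter, 100 high, brushes to about 180; bystander. Origin: centre of its underside.
- nail_clipper: Folding steel nail clipper, 60 x 13 x 12, lying on the crate; bystander. Origin: centre of its underside.
- mug: White mug, 80 diameter, 90 high; bystander. Origin: centre of its underside.

How it is judged:
By the outcome, as a careful person would: the job done as asked, in the order asked, and still so for the second after the job is handed in, while the arm keeps its last pose, push and grip.
It also fails if it takes over 64 s, if anything falls off the work surface, if the arm or the gripper's body presses on something with over 40 N, if the wrist force passes 120 N, or if a joint passes its speed limit or range.

### The arm

A 7-joint arm with a two-finger parallel gripper is mounted at the origin on the work surface. World frame = base frame: x ahead of the robot, y to its left, z up, the work surface at z = 0. Lengths are in m, angles in rad, forces in N, time in s.
With the tool pointing down it reaches from about 0.425 to 0.925 m from the base axis. Payload 6.8 kg.
Tool frame: the origin (TCP) lies at the very end of the fingers, on their centre line; the grasp point (between the pads) lies 19 mm behind it; z points along the fingers, y is the line along which they close (so a half turn about z gives the same grasp; the last joint's range is limited). The gripper opens to 85 mm and grips with 20 to 120 N. Pads are 22 mm wide; open, the fingers measure 114 mm over their backs; the gripper's body (76 mm by 85 mm) begins 54 mm behind the grasp point. The pads swing forward as they close: fully open they stand 13 mm farther back than shut.
Start: joints at [-1.311, 0.477, 0.022, 1.555, -0.011, 1.109, -0.083], TCP at [0.243, 0.63, 0.231] pointing down, gripper open.
Joint ranges: [-2.96, 2.96], [-0.34, 2.1], [-1.41, 1.46], [0.24, 2.44], [-1.37, 4.51], [0.17, 1.92], [-2.96, 2.96]. Speed limits (rad/s): [2.39, 2.39, 3.14, 3.14, 3.14, 3.14, 3.14].

### API

Orientations are given as a unit quaternion [w, x, y, z].
In Python, from station import bot gives the robot as it stands.
- The arm moves only by the shell command python3 nudge.py FILE [FORCE], which reads ROWS from the file FILE. ROWS is 1 to 20 rows, parted by a bar, with the numbers parted by commas; each row has 5 numbers: dx, dy, dz in units of 100 mm, then a turn about the tool's z in units of 0.05 rad, then the opening from 0.0 (shut) to 1.0 (fully open); each row shifts and turns the commanded pose from where the row before left it, along the tool's axes as they then stand; what a row does not reach is not made up. A row lasts 1/10 s, in which the tool goes at most 0.05 m and 0.15 rad, less where a joint would pass 70% of its speed; a pose out of reach is approached as far as the arm can. The fingers move at their own pace and stop on an object; FORCE is the grip in N (left out, the last holds). Time passes only in rows, so rows that do not move let the fingers close. It prints the time, the measured TCP pose, the force, the opening and the grip force at its end. Input that does not fit is refused with a message, and nothing moves.
- bot.get_obs(): the state, without advancing time (a new reading comes with each control period).
- bot.read_camera(name): name is "scene" or "side" or "wrist"; returns the picture (480x640x3 uint8, blue, green, red); there is no depth.
- bot.camera_info(name): a dict with "vertical_fov" (degrees; the focal length in pixels is half the picture's height over the tangent of half this angle, whatever the lens; pixels are square), "cx", "cy" (the principal point, pixels), "view" (4x4, takes a point from world to camera coordinates); the wrist camera has in their place "hand_eye" (4x4, takes a point from camera to tool coordinates, whose origin is the TCP and whose axes are the flange's). Camera axes: x right, y up, looking along -z (the intrinsics and any distortion apply to the point x, -y, -z); pixel columns grow to the right and rows downward; lengths in m; the calibration is good to about 2 mm. A picture is of the moment at which its call begins: read the wrist's pose just before it. camera_info takes no time and is no camera call.
- bot.hand_in(): hands the job in; it is judged then, once.
The state is a dict: "t": time; "q": joint angles; "joint_vel": joint speeds; "joint_torque": joint torques, N m; "eef_pos": TCP position; "tool_rot": TCP orientation; "contact_force": force on the tool from outside, world axes, zero at the start; "torque": the same for the moment, N m; "gripper_width": opening from 0.0 (shut) to 1.0 (fully open); "grasp_force": force on a finger pad.
Only numpy, scipy, OpenCV 4.12 (cv2) and the standard library are available. Lean on these libraries where they do the work, as an engineer would, in place of code of your own. Each camera call takes 0.05 s, during which the arm holds its last target. There are 200 camera calls.

## Working session

There is one attempt and no reset: what is moved stays moved. The work goes in short steps, Python scripts to look and compute and a shell command to move; the robot and the scene stay as the last step left them, time stands still between calls to the robot, and variables do not carry over. Pictures are saved under pics/ and viewed, at most 10 in all, crops included, and the job is handed in when it is done.

```bash
ls; mkdir -p pics
python3 - <<'E'
from station import bot
import cv2,numpy as np
o=bot.get_obs();print(o)
for n in ["scene","side","wrist"]:
    print(n,bot.camera_info(n))
    cv2.imwrite(f"pics/{n}0.png",bot.read_camera(n))
E
```

```text
nudge.py
pics
station.py
{'t': 0.0, 'q': array([-1.31107854,  0.47781443,  0.02231879,  1.55645125, -0.01150944,
        1.10931653, -0.08307954]), 'joint_vel': array([-0.00058466, -0.00163659, -0.0005157 ,  0.00061373,  0.00062569,
       -0.00020203, -0.0010245 ]), 'joint_torque': array([-5.04030359e-04, -5.96450293e+01,  1.60756666e+00, -2.81197554e+01,
        1.23694714e-02,  9.38244833e-03,  3.84528548e-06]), 'eef_pos': array([0.24250059, 0.62929244, 0.2303158 ]), 'tool_rot': array([-1.10328274e-04,  1.82846102e-01,  9.83141107e-01, -9.24360369e-04]), 'contact_force': array([0.32789738, 0.26953358, 0.30389791]), 'torque': array([-0.01303868,  0.01536293, -0.01494674]), 'grasp_force': 0.0, 'gripper_width': 1.0036542302663916}
scene {'vertical_fov': 44.10836109948931, 'cx': 320.53387826973403, 'cy': 237.35687212383476, 'view': array([[-0.80540534,  0.59256839,  0.01359931,  0.46084987],
       [-0.35661856, -0.50277894,  0.78742399,  0.13837574],
       [ 0.47344001,  0.62934572,  0.61626173, -1.58205445],
       [ 0.        ,  0.        ,  0.        ,  1.        ]])}
side {'vertical_fov': 52.79365829190921, 'cx': 317.09616514287285, 'cy': 241.91423089642535, 'view': array([[ 0.99255986, -0.12093257,  0.01415051, -0.59242831],
       [ 0.06062086,  0.59161841,  0.8039358 , -0.13441586],
       [-0.10559372, -0.79709659,  0.59454772, -1.22490783],
       [ 0.        ,  0.        ,  0.        ,  1.        ]])}
wrist {'vertical_fov': 66.58597224502356, 'cx': 325.52964596298625, 'cy': 234.68073555229756, 'hand_eye': array([[-4.25711299e-04,  9.50116492e-01,  3.11894967e-01,
         7.95989512e-02],
       [ 9.99999583e-01,  1.52647401e-04,  8.99912913e-04,
         8.51577954e-04],
       [ 8.07412144e-04,  3.11895221e-01, -9.50116161e-01,
        -1.42953621e-01],
       [ 0.00000000e+00,  0.00000000e+00,  0.00000000e+00,
         1.00000000e+00]])}
```

View pics/scene0.png

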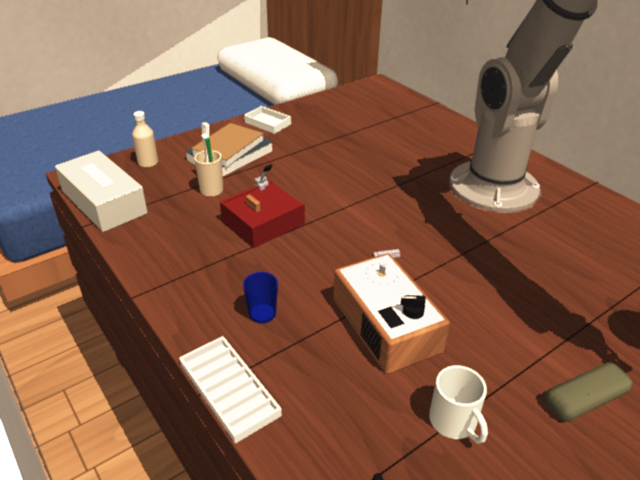

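View pics/side0.png

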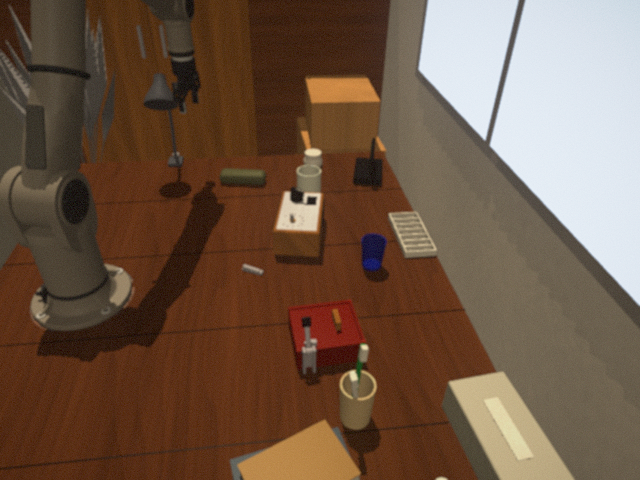

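The scene view shows the box at about (262,213), with its handle at (253,203) and lever tab at (266,168). The radio's shaft is at (382,269), the jar at (262,297), the mug at (459,402) and the clipper at (387,253). In the side view the box is at (326,335), the lever tab at (307,322) and the shaft at (292,217).

```bash
cat > h.py <<'E'
import numpy as np,cv2
from station import bot
from scipy.spatial.transform import Rotation as R
def cam(n,o=None):
    c=bot.camera_info(n); f=240/np.tan(np.radians(c['vertical_fov']/2))
    if n=='wrist':
        w,x,y,z=o['tool_rot']; T=np.eye(4);T[:3,:3]=R.from_quat([x,y,z,w]).as_matrix();T[:3,3]=o['eef_pos']
        V=np.linalg.inv(T@c['hand_eye'])
    else: V=c['view']
    return f,c['cx'],c['cy'],V
def ray(C,u,v):
    f,cx,cy,V=C; d=V[:3,:3].T@np.array([(u-cx)/f,-(v-cy)/f,-1]); return -V[:3,:3].T@V[:3,3],d/np.linalg.norm(d)
def onz(C,u,v,z):
    p,d=ray(C,u,v); return p+d*(z-p[2])/d[2]
def proj(C,P):
    f,cx,cy,V=C; q=V[:3,:3]@np.asarray(P)+V[:3,3]; return np.array([cx+f*q[0]/-q[2],cy+f*q[1]/q[2]])
def tri(C1,a,C2,b):
    p,d=ray(C1,*a);q,e=ray(C2,*b);s=np.linalg.lstsq(np.c_[d,-e],q-p,rcond=None)[0]
    x,y=p+s[0]*d,q+s[1]*e; return (x+y)/2,np.linalg.norm(x-y)
E
python3 - <<'E'
import cv2,numpy as np
a=cv2.imread('pics/scene0.png');b=cv2.imread('pics/side0.png')
def crop(im,x,y,w,h,k): return cv2.resize(im[y:y+h,x:x+w],None,fx=k,fy=k,interpolation=cv2.INTER_CUBIC)
c=np.vstack([np.hstack([crop(a,215,155,100,75,4),crop(b,280,300,100,75,4)]),np.hstack([crop(a,330,245,100,75,4),crop(b,260,185,100,75,4)])])
cv2.imwrite('pics/crop1.png',c)
for n,im in(('scene',a),('side',b)):
    h=cv2.cvtColor(im,cv2.COLOR_BGR2HSV)
    m=(((h[...,0]<4)|(h[...,0]>174))&(h[...,1]>190)).astype(np.uint8)
    k,l,s,cc=cv2.connectedComponentsWithStats(m)
    i=1+np.argmax(s[1:,4]);print(n,s[i],cc[i])
    ct=max(cv2.findContours((l==i).astype(np.uint8),0,2)[0],key=len)
    print(cv2.approxPolyDP(cv2.convexHull(ct),3,True)[:,0].tolist())
E
```

```text
scene [ 220  181   84   66 3221] [263.04253337 213.9469109 ]
[[271, 181], [303, 204], [303, 223], [253, 246], [223, 221], [220, 201]]
side [ 289  300   75   55 1140] [327.75701754 324.72368421]
[[363, 341], [353, 354], [294, 348], [289, 313], [301, 306], [350, 300]]
```

View pics/crop1.png

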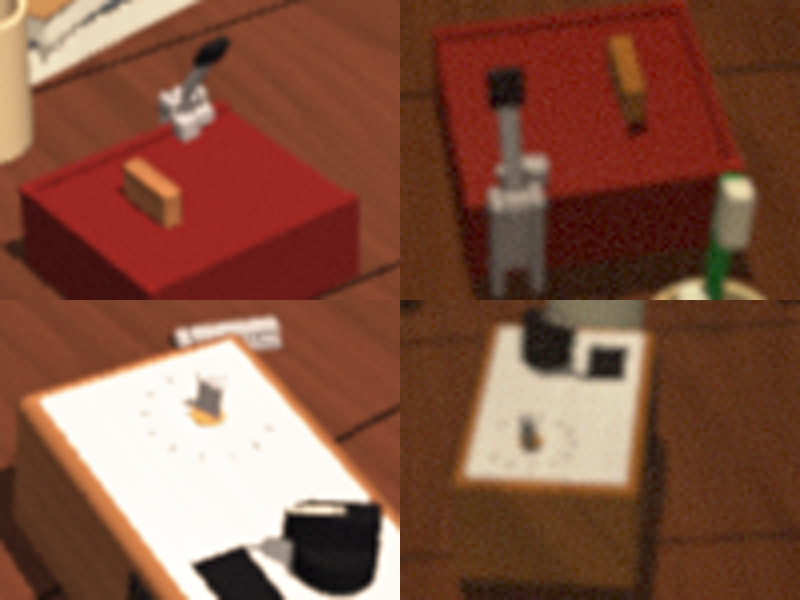

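The crop shows clear box corners in both views. It also shows the lever tab at scene (267,168) and side (306,322). The shaft top is at scene (382,265) and side (292,215), with the flat still to be settled from a wrist view.

Run:
```python
from h import *
S=cam('scene');D=cam('side')
pr={'-x+y':((304.5,205),(289,307.5)),'+x+y':((253,228),(351.3,300.8)),'+x-y':((220.5,202.5),(365.5,340.5)),'-x-y':((272,181.3),(297.5,351)),
'tab':((267,168),(306.5,322)),'shaft':((382,265),(292,216)),
'handle+y end top':((260+0,206),(336,311))}
for k,(a,b) in pr.items():
    p,e=tri(S,a,D,b);print(k,p.round(4),round(e,4),onz(S,*a,.058).round(4),onz(D,*b,.058).round(4))
# radio top corners (white plate) scene/side
for a in [(335+0,270.5),(388,256)]: print(onz(S,*a,.085))
print(onz(S,382,265,.107),onz(D,292,216,.107))
c=[onz(S,*pr[k][0],.058)[:2] for k in list(pr)[:4]]
d=[onz(D,*pr[k][1],.058)[:2] for k in list(pr)[:4]]
for c in(c,d):
    print(np.mean(c,0),[np.linalg.norm(c[i]-c[i-1]).round(4) for i in range(4)],[np.degrees(np.arctan2(*(v)[::-1])).round(1) for v in(c[1]-c[0],c[2]-c[3],c[0]-c[3],c[1]-c[2])])
```

```text
-x+y [ 0.5096 -0.1538  0.0533] 0.0042 [ 0.5111 -0.1483  0.058 ] [ 0.5112 -0.16    0.058 ]
+x+y [ 0.6569 -0.1471  0.0535] 0.006 [ 0.6567 -0.1413  0.058 ] [ 0.6585 -0.1533  0.058 ]
+x-y [ 0.6667 -0.2752  0.0552] 0.0022 [ 0.6673 -0.2713  0.058 ] [ 0.667  -0.2781  0.058 ]
-x-y [ 0.5171 -0.2856  0.0533] 0.0054 [ 0.5179 -0.2793  0.058 ] [ 0.5192 -0.2912  0.058 ]
tab [ 0.5407 -0.2627  0.1127] 0.0007 [ 0.4943 -0.3399  0.058 ] [ 0.5466 -0.2101  0.058 ]
shaft [0.5425 0.1582 0.1009] 0.0038 [0.5047 0.1223 0.058 ] [0.5485 0.2212 0.058 ]
handle+y end top [ 0.6115 -0.1917  0.0693] 0.0088 [ 0.5988 -0.2052  0.058 ] [ 0.6175 -0.1829  0.058 ]
[0.61410461 0.1033842  0.085     ]
[0.49843949 0.13063267 0.085     ]
[0.54528706 0.16324423 0.107     ] [0.54341431 0.14713773 0.107     ]
[ 0.58825105 -0.21002436] [np.float64(0.1312), np.float64(0.1458), np.float64(0.1304), np.float64(0.1496)] [np.float64(2.7), np.float64(3.1), np.float64(93.0), np.float64(94.7)]
[ 0.5889453  -0.22063986] [np.float64(0.1314), np.float64(0.1474), np.float64(0.1251), np.float64(0.1483)] [np.float64(2.6), np.float64(5.1), np.float64(93.5), np.float64(93.9)]
```

Careful with the scale: shifts go in units of 100 mm and turns go in units of 0.05 rad. That gives: -0.038 m is -0.38, -0.033 m is -0.33.

```bash
echo '-0.38,-0.28,-0.02,0,0 | -0.38,-0.28,-0.02,0,0 | -0.38,-0.28,-0.02,0,0 | -0.38,-0.28,-0.02,0,0 | -0.38,-0.28,-0.02,0,0 | -0.38,-0.28,-0.02,0,0 | -0.38,-0.28,-0.02,0,0 | -0.38,-0.28,-0.02,0,0 | -0.38,-0.28,-0.02,0,0 | -0.38,-0.28,-0.02,0,0 | -0.38,-0.28,0,0,0 | -0.33,-0.26,0,0,0 | 0,0,0,0,0 | 0,0,0,0,0' > mv.in && python3 nudge.py mv.in 30
python3 - <<'E'
from h import *
o=bot.get_obs();im=bot.read_camera('wrist');cv2.imwrite('pics/w1.png',im);np.save('w1.npy',o,allow_pickle=True)
print(o['q'],o['t'],o['eef_pos'],o['tool_rot'],proj(cam('wrist',o),[.543,.155,.107]))
S=cam('scene');print('brush',onz(S,210,192,0),onz(S,206,127,.18))
E
```

```text
t: 1.55
eef_pos: [0.5436, 0.1549, 0.251]
tool_rot: [-0.0, 0.184, 0.983, -0.0]
contact_force: [-0.3, 1.9, 0.0]
gripper_width: 0.002
grasp_force: 0.0
[-0.5913765   0.27970933  0.24953114  1.8136798  -0.07831401  1.05833723
  0.88746248] 1.55 [0.54361437 0.15488699 0.25101497] [-2.51977929e-04  1.84273324e-01  9.82874996e-01 -1.45636714e-04] [324.73131417 216.98213086]
brush [ 0.63004069 -0.40607324  0.        ] [ 0.61653586 -0.41352366  0.18      ]
```

View pics/w1.png

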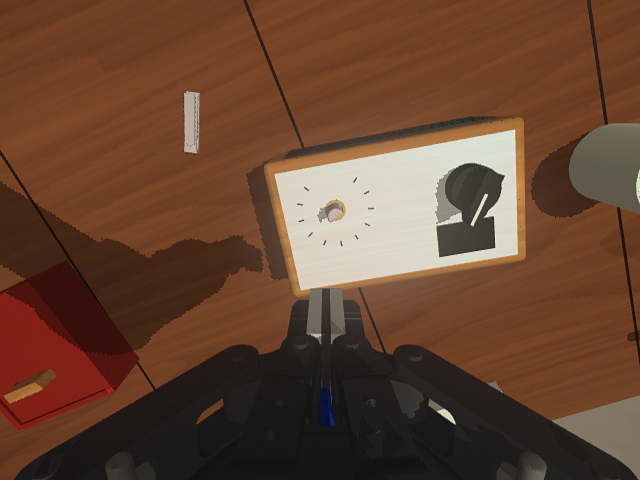

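The wrist view shows the shaft top at about (335,211) with an orange ring at its base. The radio's corners are at (267,163), (522,119), (524,257) and (296,294). I'll zoom in on the shaft.

Run:
```python
import cv2
im=cv2.imread('pics/w1.png')[190:232,308:364]
cv2.imwrite('pics/w1c.png',cv2.resize(im,None,fx=14,fy=14,interpolation=cv2.INTER_CUBIC))
```

```text
(no output)
```

View pics/w1c.png

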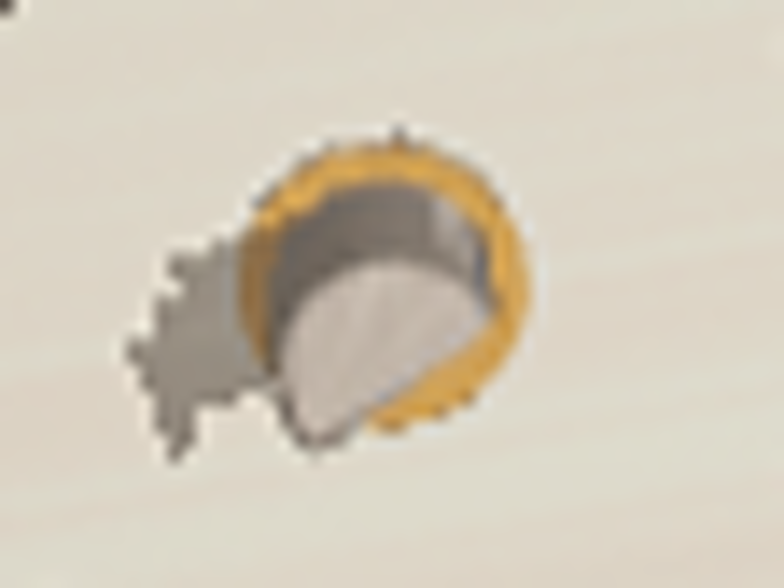

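The crop shows the D face. Its flat edge runs from about (331.4,221) to (342.9,211.8) and faces lower right in the image; the arc's top is at (395,258) in the crop.

Run:
```python
from h import *
o=np.load('w1.npy',allow_pickle=True).item();C=cam('wrist',o)
P=[(280,335),(300,300),(340,270),(395,258),(450,275),(490,310),(282,385),(300,430)]
Q=np.array([onz(C,308+(x+.5)/14-.5,190+(y+.5)/14-.5,.107)[:2] for x,y in P])
A=np.c_[2*Q,np.ones(8)];s=np.linalg.lstsq(A,(Q**2).sum(1),rcond=None)[0];print('c',s[:2],'r',np.sqrt(s[2]+s[:2]@s[:2]))
a,b=[onz(C,308+(x+.5)/14-.5,190+(y+.5)/14-.5,.107)[:2] for x,y in((335,440),(495,312))]
d=b-a;n=np.array([d[1],-d[0]]);n/=np.linalg.norm(n)
print('chord',np.linalg.norm(d));m=(a+b)/2
n=n*np.sign(n@(m-Q.mean(0)));print('flat yaw',np.arctan2(n[1],n[0]),'off',n@(m-s[:2]),m-n*.0015)
r=np.array([onz(C,*p,.085)[:2] for p in((267,163),(522,119),(524,257),(296,294))]);print(r)
for i,j in((0,1),(3,2),(3,0),(2,1)): v=r[j]-r[i];print(np.linalg.norm(v),np.arctan2(v[1],v[0]))
print('tcp px',proj(C,o['eef_pos']),proj(C,o['eef_pos']+[0,0,.019]))
c=r.mean(0);print(c)
b=np.array([onz(C,*p,.058)[:2] for p in((137,357),(22,430),(67,261))]);print(b)
```

```text
c [0.54514443 0.16349345] r 0.006521188465609458
chord 0.012008737443985132
flat yaw 0.32493580054961607 off 0.0013619846883936417 [0.54479074 0.16411104]
[[0.48755407 0.12472777]
 [0.53000799 0.33057072]
 [0.64916321 0.30758801]
 [0.60868977 0.1003265 ]]
0.21017529859788106 1.367403982417766
0.2111763041841972 1.3779460723885344
0.12356893206935314 2.942815355902805
0.12135143942921954 2.951052141809525
tcp px [323.93077112 305.29919937] [323.67055713 329.40838337]
[0.56885376 0.21580325]
[[ 0.62848706 -0.09763754]
 [ 0.66813343 -0.27558674]
 [ 0.50501277 -0.10472421]]
```

Scaled: -0.044 m is -0.44, -0.02 m is -0.2, 0.144 rad is 2.88.

```bash
echo '-0.2,-0.44,0,0,0 | -0.2,-0.44,0,0,0 | -0.2,-0.44,0,0,0 | -0.2,-0.44,0,0,0 | -0.2,-0.44,0,0,0 | -0.2,-0.44,0,0,0 | -0.2,-0.44,0,0,0 | -0.18,-0.44,0,0,0 | 0,0,0,2.88,0 | 0,0,0,2.88,0 | 0,0,0,2.88,0 | 0,0,0,2.88,0 | 0,0,0,2.88,0 | 0,0,0,2.88,0 | 0,0,0,2.88,0 | 0,0,0,2.88,0 | 0,0,0,0,0' > mv.in && python3 nudge.py mv.in 30
python3 - <<'E'
from h import *
o=bot.get_obs();im=bot.read_camera('wrist');cv2.imwrite('pics/w2.png',im);np.save('w2.npy',o,allow_pickle=True)
print(o['q'],o['t'],o['eef_pos'],o['tool_rot'])
E
```

```text
t: 3.3
eef_pos: [0.5649, -0.2268, 0.2508]
tool_rot: [-0.001, 0.688, 0.726, 0.0]
contact_force: [-0.5, 0.8, 0.8]
gripper_width: 0.002
grasp_force: 0.0
[-0.22104211  0.4073095   0.67133501  1.73234371 -0.28056804  1.10071728
  0.59238944] 3.3 [ 0.56494504 -0.22680034  0.2508322 ] [-5.11976548e-04  6.88052348e-01  7.25660871e-01  6.31278109e-05]
```

View pics/w2.png

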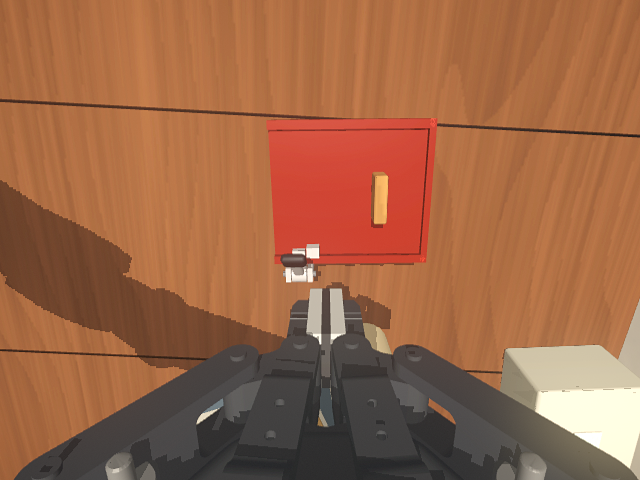

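The wrist view shows box-rim corners at (269,120), (436,119), (426,262) and (275,262). The lever tab is at (293,260) and the handle top at (380,199).

Run:
```python
from h import *
o=np.load('w2.npy',allow_pickle=True).item();C=cam('wrist',o)
r=np.array([onz(C,*p,.058)[:2] for p in((269,120),(436,119),(426,262),(275,262))]);c=r.mean(0);print(r.round(4),c)
for i,j in((0,1),(3,2),(3,0),(2,1)): v=r[j]-r[i];print(np.linalg.norm(v).round(4),np.arctan2(v[1],v[0]).round(4))
print('handle',onz(C,380,199,.080),'tab',onz(C,293,260,.124))
T=R.from_quat(np.roll(o['tool_rot'],-1)).as_matrix();print(T.round(3))
for yaw in(.03,.05):
  M=np.array([[np.cos(yaw),-np.sin(yaw)],[np.sin(yaw),np.cos(yaw)]])
  print(c+M@[.025,0],c+M@[-.05,-.04])
```

```text
[[ 0.5119 -0.1533]
 [ 0.658  -0.1448]
 [ 0.668  -0.2796]
 [ 0.5185 -0.2875]] [ 0.58911919 -0.21630529]
0.1463 0.0585
0.1497 0.0531
0.1344 1.6196
0.1352 1.6444
handle [ 0.61256506 -0.21383182  0.08      ] tab [ 0.54122707 -0.25731189  0.124     ]
[[-0.053  0.999 -0.001]
 [ 0.999  0.053  0.001]
 [ 0.001 -0.001 -1.   ]]
[ 0.61410794 -0.2155554 ] [ 0.54034151 -0.25778707]
[ 0.61408795 -0.21505581] [ 0.54118084 -0.25875426]
```

Scaled: -0.02 m is -0.2, -0.01 m is -0.1.

```bash
echo '0.07,-0.125,0,0,0 | 0.07,-0.125,0.31,0,0 | 0,0,0.4,0,0 | 0,0,0.4,0,0 | 0,0,0.4,0,0 | 0,0,0,0,0 | -0.2,0,0,0,0 | -0.2,0,0,0,0 | -0.2,0,0,0,0 | -0.2,0,0,0,0 | -0.1,0,0,0,0 | 0,0,0,0,0' > mv.in && python3 nudge.py mv.in; echo '-0.05,0,0,0,0 | -0.05,0,0,0,0 | 0,0,0,0,0' > mv.in && python3 nudge.py mv.in
```

```text
t: 4.55
eef_pos: [0.5438, -0.308, 0.1019]
tool_rot: [0.001, 0.689, 0.725, 0.0]
contact_force: [0.2, -0.5, 0.1]
gripper_width: 0.001
grasp_force: 0.0
t: 4.85
eef_pos: [0.5442, -0.3146, 0.1004]
tool_rot: [-0.001, 0.688, 0.725, 0.001]
contact_force: [-0.8, 3.4, 4.6]
gripper_width: -0.001
grasp_force: 3.0
```

```bash
echo '0.08,0,-0.2,0,0.35 | 0.08,0,-0.3,0,0.35 | 0.4,0.38,0,0,0.35 | 0.4,0.37,0,0,0.35 | 0,0,0.3,0,0.35 | 0,0,0.3,0,0.35 | 0,0,0.25,0,0.35 | 0,0,0,0,0.35 | 0,-0.2,0,0,0.35 | 0,-0.2,0,0,0.35 | 0,-0.2,0,0,0.35 | 0,-0.2,0,0,0.35 | 0,-0.2,0,0,0.35 | 0,-0.2,0,0,0.35 | 0,-0.1,0,0,0.35 | 0,0,0,0,0.35' > mv.in && python3 nudge.py mv.in; echo '0,-0.03,0,0,0.35 | 0,-0.03,0,0,0.35 | 0,0,0,0,0.35' > mv.in && python3 nudge.py mv.in
```

```text
t: 6.45
eef_pos: [0.4796, -0.2313, 0.0671]
tool_rot: [0.002, 0.689, 0.725, 0.001]
contact_force: [2.2, -0.5, 1.3]
gripper_width: 0.344
grasp_force: 1.0
t: 6.75
eef_pos: [0.4791, -0.2314, 0.0673]
tool_rot: [0.006, 0.688, 0.726, 0.003]
contact_force: [16.3, -0.4, -8.3]
gripper_width: 0.351
grasp_force: 7.9
```

Scaled: 0.006 m is 0.06, -0.04 m is -0.4.

```bash
echo '0,0.06,0,0,0.35 | 0,0,-0.4,0,0.35 | 0,0,-0.4,0,0.6 | -0.1,0.4,-0.3,0,0.6 | -0.15,0.4,-0.3,0,0.6 | -0.15,0.4,-0.2,0,0.6 | 0,0,0,0,0.6 | 0,0,0,0,0.6' > mv.in && python3 nudge.py mv.in
python3 - <<'E'
from h import *
o=bot.get_obs();im=bot.read_camera('wrist');cv2.imwrite('pics/w3.png',im);np.save('w3.npy',o,allow_pickle=True)
print(o['q'],o['t'],o['eef_pos'],o['tool_rot'])
E
```

```text
t: 7.55
eef_pos: [0.597, -0.2642, 0.2234]
tool_rot: [-0.0, 0.689, 0.725, -0.001]
contact_force: [-0.6, 0.1, -0.7]
gripper_width: 0.602
grasp_force: 0.0
[-0.13085928  0.5131292   0.64677808  1.65221887 -0.33857222  1.09192161
  0.66322042] 7.55 [ 0.5969643  -0.26415253  0.22339297] [-2.10184827e-04  6.88816368e-01  7.24935551e-01 -6.43434971e-04]
```

View pics/w3.png

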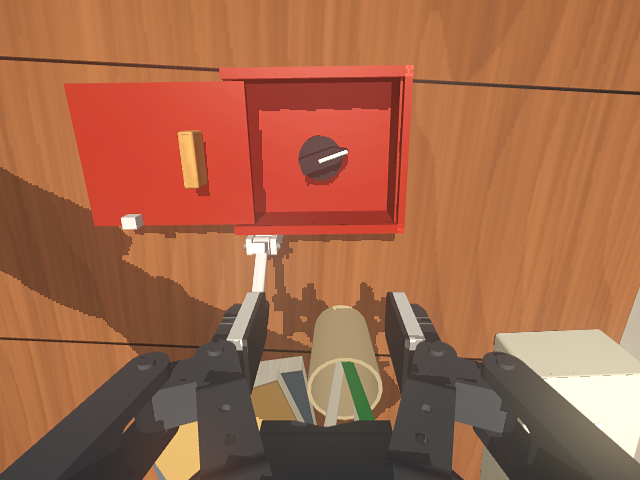

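The lid is open and the lever lies outside. The knob stands at about (323,158) and its white line runs from about (319,161) to (347,152), so the nose points right and slightly up. I'll measure the line with a colour mask.

Run:
```python
from h import *
im=cv2.imread('pics/w3.png');o=np.load('w3.npy',allow_pickle=True).item();C=cam('wrist',o)
y0,x0=125,285;c=im[y0:195,x0:365];h=cv2.cvtColor(c,cv2.COLOR_BGR2HSV)
w=((h[...,2]>150)&(h[...,1]<80)).astype(np.uint8);ys,xs=np.nonzero(w);print('line px',len(xs),xs.mean()+x0,ys.mean()+y0)
p=np.array([onz(C,x+x0,y+y0,.044)[:2] for x,y in zip(xs,ys)]);m=p.mean(0);u,s,v=np.linalg.svd(p-m);d=v[0]*np.sign(v[0][0]);t=(p-m)@d
print('mid',m,'yaw',np.arctan2(d[1],d[0]),'len',np.ptp(t),'end',m+d*t.max(),'start',m+d*t.min())
k=((h[...,1]<110)&(h[...,2]<110)).astype(np.uint8)|w;n,l,st,cc=cv2.connectedComponentsWithStats(k);i=1+np.argmax(st[1:,4]);print(st[i]+[x0,y0,0,0,0],cc[i]+[x0,y0])
cv2.imwrite('pics/w3c.png',np.hstack([cv2.resize(c,None,fx=5,fy=5,interpolation=cv2.INTER_CUBIC),cv2.resize((l==i).astype(np.uint8)*255,None,fx=5,fy=5)[:,:,None].repeat(3,2)]))
```

```text
line px 119 332.52100840336135 155.92436974789916
mid [ 0.60107351 -0.21752142] yaw 0.38772323865367625 len 0.026211446429091994 end [ 0.61327037 -0.21254027] start [ 0.58900454 -0.22245034]
[ 298  136   50   44 1221] [320.81981982 157.67567568]
```

View pics/w3c.png

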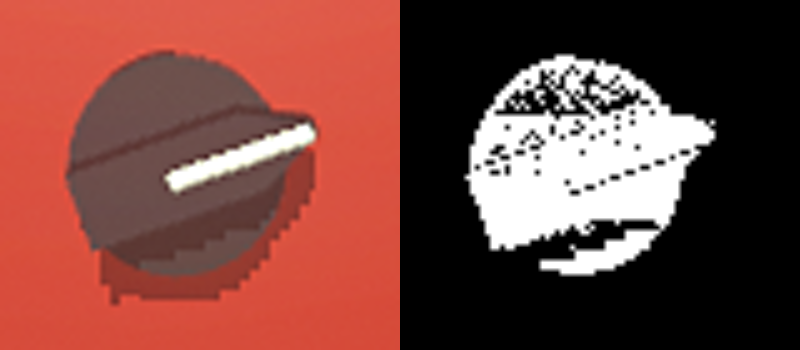

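The crop confirms the bar, with its blunt end at about (301,167), its nose tip at about (348,151), and the skirt centred near (320.4,157.4).

Run:
```python
from h import *
o=np.load('w3.npy',allow_pickle=True).item();C=cam('wrist',o)
f=lambda x,y,z:onz(C,285+(x+.5)/5-.5,125+(y+.5)/5-.5,z)[:2]
print('skirt',f(177,162,.026))
b=(f(68,172,.044)+f(95,248,.044))/2;n=f(317,131,.044);d=n-b;L=np.linalg.norm(d);print('bar',b,n,L,np.arctan2(d[1],d[0]),b+d*18/44)
print('width',np.linalg.norm(f(68,172,.044)-f(95,248,.044)))
T=R.from_quat(np.roll(o['tool_rot'],-1)).as_matrix();print(T.round(3))
g=np.array([.5893,-.2215]);yaw=.385
w=np.r_[g,.030]-o['eef_pos'];print('tool delta before turn',T.T@w,'turn',np.arctan2(T[1,0],T[0,0])-yaw)
```

```text
skirt [ 0.59009901 -0.22096258]
bar [ 0.57399752 -0.22812794] [ 0.61418832 -0.21249334] 0.04312471338282463 0.37099596379762767 [ 0.59043921 -0.22173197]
width 0.01392165012916324
[[-0.051  0.999 -0.001]
 [ 0.999  0.051 -0.001]
 [-0.001 -0.001 -1.   ]]
tool delta before turn [ 0.04310074 -0.00523991  0.19337448] turn 1.2368824876009972
```

```bash
echo '0.43,-0.045,0,0,0.6 | 0,0,0.1,3,0.6 | 0,0,0.1,3,0.6 | 0,0,0.1,3,0.6 | 0,0,0.1,3,0.6 | 0,0,0.1,3,0.6 | 0,0,0.1,3,0.6 | 0,0,0.1,3,0.6 | 0,0,0.1,3,0.6 | 0,0,0,0.84,0.6 | 0,0,0,0,0.6' > mv.in && python3 nudge.py mv.in 60
python3 - <<'E'
from h import *
o=bot.get_obs();im=bot.read_camera('wrist')
C=cam('wrist',o);np.save('w4.npy',o,allow_pickle=True)
T=R.from_quat(np.roll(o['tool_rot'],-1)).as_matrix();print(o['q'],o['eef_pos'],np.arctan2(T[1,0],T[0,0]))
cv2.imwrite('pics/w4.png',im)
h=cv2.cvtColor(im,cv2.COLOR_BGR2HSV);u,v=proj(C,[.605,-.216,.044]).astype(int);print(u,v)
y0,x0=v-50,u-40;c=h[y0:v+50,x0:u+40]
ys,xs=np.nonzero((c[...,2]>150)&(c[...,1]<80))
p=np.array([onz(C,x+x0,y+y0,.044)[:2] for x,y in zip(xs,ys)]);m=p.mean(0);_,s,vv=np.linalg.svd(p-m);d=vv[0]*np.sign(vv[0][0]);t=(p-m)@d
print(len(xs),'mid',m,'yaw',np.arctan2(d[1],d[0]),'len',np.ptp(t),'sd',s,'end',m+d*t.max(),'start',m+d*t.min())
E
```

```text
t: 8.7
eef_pos: [0.5882, -0.2206, 0.1423]
tool_rot: [-0.001, 0.982, 0.188, -0.002]
contact_force: [-0.6, -1.0, -0.6]
gripper_width: 0.603
grasp_force: 0.0
[-0.35428689  0.66725422  0.901457    1.7923673  -0.61651638  0.99474319
 -0.394569  ] [ 0.58818542 -0.22062569  0.14233605] 0.37843657605072284
328 212
152 mid [ 0.60083595 -0.21734962] yaw 0.38058405524701894 len 0.026321667587029265 sd [0.09615565 0.00944154] end [ 0.61292408 -0.21251327] start [ 0.58848579 -0.2222908 ]
```

Scaled: 0.0015 m is 0.015, 0.035 m is 0.35.

```bash
echo '0,0.015,0.3,0,0.6 | 0,0,0.35,0,0.6 | 0,0,0.3,0,0.6 | 0,0,0.15,0,0.6 | 0,0,0.03,0,0.6 | 0,0,0,0,0.4 | 0,0,0,0,0.1 | 0,0,0,0,0 | 0,0,0,0,0 | 0,0,0,0,0' > mv.in && python3 nudge.py mv.in 70
```

```text
t: 9.75
eef_pos: [0.592, -0.2231, 0.0322]
tool_rot: [0.001, 0.982, 0.189, 0.001]
contact_force: [-0.7, -0.3, 6.2]
gripper_width: 0.138
grasp_force: 71.3
```

Scaled: -0.04 m is -0.4, -0.03 m is -0.3.

```bash
echo '0,0,-0.05,0,0 | 0,0,-0.15,0,0 | 0,0,-0.3,0,0 | 0,0,-0.4,0,0 | 0,0,-0.4,0,0 | 0,0,0,0,0 | 0,0,0,0,0' > mv.in && python3 nudge.py mv.in
python3 - <<'E'
from h import *
o=bot.get_obs();im=bot.read_camera('wrist');cv2.imwrite('pics/w5.png',im);np.save('w5.npy',o,allow_pickle=True)
T=R.from_quat(np.roll(o['tool_rot'],-1)).as_matrix();print(T.round(4),o['q'],o['eef_pos'],np.arctan2(T[1,0],T[0,0]))
C=cam('wrist',o);print('tcp',proj(C,o['eef_pos']))
for nm,t in(('nose',(.026,0,-.016)),('skirtfront',(.02,0,.002)),('skirtbot',(.02,0,.02))): print(nm,proj(C,o['eef_pos']+T@np.array(t)))
E
```

```text
t: 10.45
eef_pos: [0.5915, -0.2226, 0.1622]
tool_rot: [0.0, 0.982, 0.189, 0.001]
contact_force: [-0.1, 0.0, -1.8]
gripper_width: 0.142
grasp_force: 70.5
[[ 9.287e-01  3.708e-01  2.700e-03]
 [ 3.708e-01 -9.287e-01 -1.000e-04]
 [ 2.500e-03  1.100e-03 -1.000e+00]] [-0.36357541  0.64795889  0.92049956  1.7733225  -0.59860898  1.02392843
 -0.40609516] [ 0.59145353 -0.2226284   0.16222031] 0.37987011732573955
tcp [326.15264519 307.83588742]
nose [326.25971188 267.92868044]
skirtfront [326.14668403 264.09636074]
skirtbot [326.05840004 249.39096583]
```

View pics/w5.png

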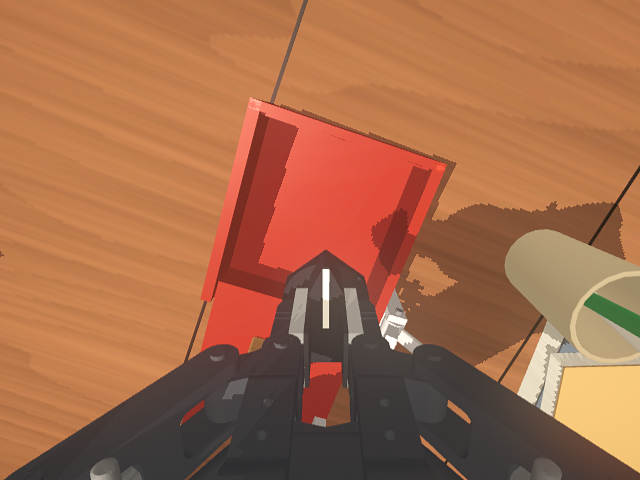

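The knob is held straight, with its white line on column 325.5 (rows 268–329) and its nose apex at (325,250). The box floor is empty. Next I'll carry it beside the shaft.

Careful with the scale: shifts go in units of 100 mm and turns go in units of 0.05 rad. That gives: -0.042 m is -0.42, 0.006 m is 0.06, 0.055 rad is 1.1.

```bash
echo '0.06,-0.3,0,0,0 | 0.06,-0.42,0,0,0 | 0.06,-0.42,0,0,0 | 0.06,-0.42,0,0,0 | 0.06,-0.42,0,0,0 | 0.06,-0.42,0,0,0 | 0.06,-0.42,0,0,0 | 0.06,-0.42,0,0,0 | 0.06,-0.35,0,0,0 | 0,-0.19,0,1.1,0 | 0,0,0,0,0 | 0,0,0,0,0 | 0,0,0,0,0' > mv.in && python3 nudge.py mv.in
cat > m.py <<'E'
from h import *
import sys
o=bot.get_obs();im=bot.read_camera('wrist');n=sys.argv[1];cv2.imwrite(f'pics/{n}.png',im);np.save(f'{n}.npy',o,allow_pickle=True)
T=R.from_quat(np.roll(o['tool_rot'],-1)).as_matrix();C=cam('wrist',o);E=o['eef_pos']
tool=lambda u,v,zt:(lambda p,d:p+d*(zt-p[2])/d[2])(*[T.T@(a-b) for a,b in zip(ray(C,u,v),(E,0))])
print('t',o['t'],'E',E,'yaw',np.arctan2(T[1,0],T[0,0]),'q7',o['q'][6],'tilt',T[2].round(4))
E
cat > m2.py <<'E'
exec(open('m.py').read())
g=im.max(2)
print('cols: first dark row')
for c in range(281,372,6):
    r=np.nonzero(g[200:330,c]<90)[0];print(c,r[0]+200 if len(r) else None,end='; ')
zs=.107-E[2];zs=-zs
u,v=proj(C,[.5448,.1637,.107]);print('\npred shaft px',u,v,'tool z',zs)
h=cv2.cvtColor(im,cv2.COLOR_BGR2HSV)
m=((abs(h[...,0].astype(int)-18)<8)&(h[...,1]>110)).astype(np.uint8);x0,y0=int(u)-40,int(v)-40
ys,xs=np.nonzero(m[y0:y0+80,x0:x0+80]);print('ring',len(xs),xs.min()+x0,xs.max()+x0,ys.min()+y0,ys.max()+y0)
E
python3 m2.py w6
```

```text
t: 11.8
eef_pos: [0.5009, 0.147, 0.1602]
tool_rot: [0.0, 0.987, 0.161, -0.0]
contact_force: [-0.0, -0.1, -0.2]
gripper_width: 0.138
grasp_force: 70.5
t 11.8 E [0.50090282 0.14701748 0.16023002] yaw 0.32340579849493273 q7 -1.0736759180941569 tilt [-6.e-04  7.e-04 -1.e+00]
cols: first dark row
281 238; 287 241; 293 244; 299 247; 305 250; 311 253; 317 255; 323 251; 329 252; 335 221; 341 260; 347 264; 353 268; 359 272; 365 267; 371 256; 
pred shaft px 322.4780158395904 180.89302076452253 tool z 0.05323001597869435
ring 320 309 338 159 180
```

Run:
```python
import cv2
im=cv2.imread('pics/w6.png')[150:285,235:415]
im=cv2.convertScaleAbs(im,alpha=1.0)
im=(255*(im/255.)**.6).astype('uint8')
cv2.imwrite('pics/w6c.png',cv2.resize(im,None,fx=4.4,fy=4.4,interpolation=cv2.INTER_CUBIC))
```

```text
(no output)
```

View pics/w6c.png

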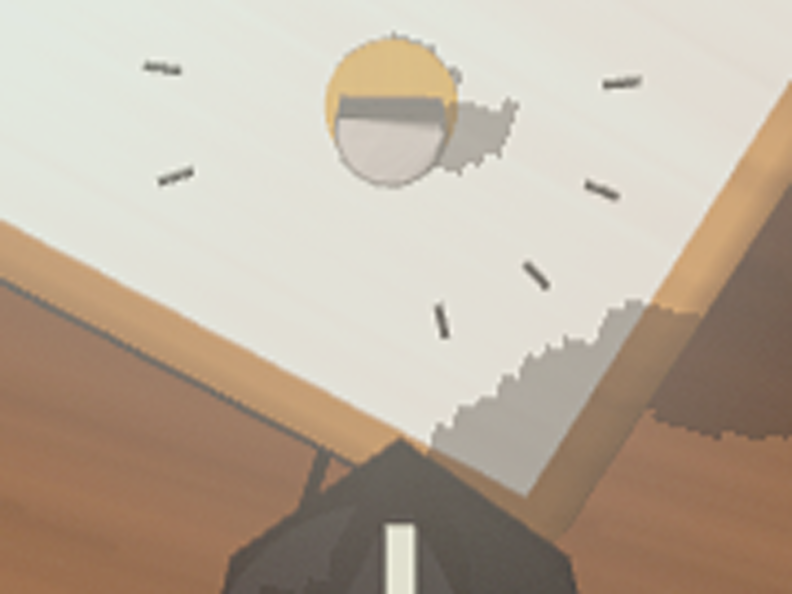

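The crop shows the shaft's D top with its flat edge from (335,118) to (445,124), facing up along tool +x, and the rest of its rim down to y=187. The knob apex is at (401,437) and its white line is centred at x=399.5. I'll measure these numerically.

Run:
```python
from h import *
im=cv2.imread('pics/w5.png').astype(int)
for r in range(246,332,4): print(r,' '.join('%3d'%im[r,c].max() for c in range(273,380,4)))
def tools(n):
    o=np.load(n+'.npy',allow_pickle=True).item();T=R.from_quat(np.roll(o['tool_rot'],-1)).as_matrix();C=cam('wrist',o);E=o['eef_pos']
    def tl(u,v,z):
        p,d=ray(C,u,v);p=T.T@(p-E);d=T.T@d;return (p+d*(z-p[2])/d[2])*1000
    return tl,(lambda t:proj(C,E+T@np.array(t)).round(1)),E,T
tl,pj,E,T=tools('w6')
for t in[(.026,0,-.0118),(0,0,-.0118),(.026,0,.0062),(.02,0,.0062),(.02,0,.0242),(.01,.0173,.0242),(.01,.0173,.0062),(.011,.007,0),(.011,.0215,0)]: print(t,pj(t))
f=lambda x,y:(235+(x+.5)/4.4-.5,150+(y+.5)/4.4-.5)
z=E[2]-.107
P=np.array([tl(*f(*p),z)[:2] for p in((335,125),(340,150),(357,175),(392,187),(425,177),(440,152),(445,130))])
A=np.c_[2*P,np.ones(len(P))];s=np.linalg.lstsq(A,(P**2).sum(1),rcond=None)[0];print('circle',s[:2],np.sqrt(s[2]+s[:2]@s[:2]))
a,b=tl(*f(336,118),z),tl(*f(445,124),z);print('flat',a,b,'angle',np.arctan2(-(b-a)[0],(b-a)[1]))
Q=np.array([tl(*f(*p),E[2]-.085)[:2] for p in((392,37),(328,95),(456,92),(340,60),(440,60))])
A=np.c_[2*Q,np.ones(len(Q))];s2=np.linalg.lstsq(A,(Q**2).sum(1),rcond=None)[0];print('ring',s2[:2],np.sqrt(s2[2]+s2[:2]@s2[:2]))
```

```text
246 227 227 227 227 227 226 226 227 227 226 226 226 226 226 225 225 225 225 225 225 225 224 224 223 223 225 152
250 227 227 227 227 226 226 226 226 226 225 226 226 229 114 230 225 225 225 225 225 224 224 224 223 223 223 225
254 226 226 225 225 226 226 226 226 226 226 226 235 100 100  99 181 225 225 225 224 223 224 223 222 222 222 228
258 226 225 225 225 225 224 224 224 224 226 115  98 101 100  98  98  96 227 224 223 223 223 222 222 222 222 156
262 224 225 225 224 224 224 224 224 232  94  98 100 100  99  97  97  96  94 204 223 222 222 222 222 222 224 157
266 227 227 225 224 224 224 225 162  97 110 113  99  99  98  94  96 100  97  94 121 224 222 222 222 222 183 158
270 154 154 154 150 229 228  89 108 110 110  99  99  99 255 187  93  94  98  96  96  89 228 222 222 222 156 157
274 154 154 154 155 130  90 109 109 109 110  97  97 102 255 190  92  93  97  95  95  94  89 154 222 226 158 157
278 154 155 154 157  93 108 108 108 109 106  97 107 102 255 189 109  91  90  94  95  93 107  87 230 155 157 156
282 128 128 140 146 106 106 106 107  93  94  93 107 100 255 146 107  91  90  93  94  93  91 
[... 1170 characters left out ...]
1 161  78  76  78  76  72 235  85  77  78  79  81 163 161 161 166  83  83  83  81
330  84  83  85  82 166 161 161 162  77  76  76  77  76  75  76  76  77  76  79 164 161 161 163  81  82  82  83
(0.026, 0, -0.0118) [326.4 263.6]
(0, 0, -0.0118) [326.3 322.3]
(0.026, 0, 0.0062) [326.2 247.5]
(0.02, 0, 0.0062) [326.2 260.4]
(0.02, 0, 0.0242) [326.1 246.3]
(0.01, 0.0173, 0.0242) [361.1 265.3]
(0.01, 0.0173, 0.0062) [364.8 281. ]
(0.011, 0.007, 0) [342.5 285.2]
(0.011, 0.0215, 0) [376.1 285.1]
circle [47.49959142 -1.43658611] 6.685264526493643
flat [49.35843328 -8.07326273 53.23001598] [48.6180017   5.2335077  53.23001598] angle 0.05558590150205551
ring [47.9553941  -1.41238028] 8.738218563449365
```

Run:
```python
from h import *
from scipy.optimize import least_squares
im=cv2.imread('pics/w5.png').astype(int)
o=np.load('w5.npy',allow_pickle=True).item();T=R.from_quat(np.roll(o['tool_rot'],-1)).as_matrix();C=cam('wrist',o);E=o['eef_pos']
g=im[...,2]
sk=[]
for c in list(range(293,312,3))+list(range(341,360,3)):
    col=g[235:300,c]; i=np.nonzero(col<125)[0][0]; sk.append((c,235+i-.5))
print(sk)
ap=235+np.nonzero(g[235:300,325]<125)[0][0]-.5
col=im[255:345,325].min(1);w=np.nonzero(col>150)[0];print('apex',ap,'line',w[0]+254.5,w[-1]+255.5)
le,ls=w[0]+254.5,w[-1]+255.5
pj=lambda P:proj(C,E+T@np.array(P))
def pt(p,a): # knob pt (x,y,z up from underside)-> tool, p=(x0,zu,tilt nose-up)
    x,y,z=a;x0,zu,al,y0=p; c,s=np.cos(al),np.sin(al); x,z=x*c-(z-.02)*s,(z-.02)*c+x*s+.02
    return (x+x0,y+y0,zu-z)
def res(p,full=False):
    ring=np.array([pj(pt(p,(.02*np.cos(t),.02*np.sin(t),0))) for t in np.linspace(-1.4,1.4,57)])
    i=np.argsort(ring[:,0]);r=[np.interp(c,ring[i,0],ring[i,1])-v for c,v in sk]
    e=[pj(pt(p,(.026,0,.018)))[1]-ap,pj(pt(p,(.026,0,.036)))[1]-le,pj(pt(p,(0,0,.036)))[1]-ls]
    return np.r_[np.array(r)/2,e]
for fixed in(0,1):
    s=least_squares(lambda q:res([q[0],q[1],q[2]*(1-fixed),q[3]]),[0,.024,0,0],x_scale=[.001,.001,.02,.001])
    print('tilt fixed' if fixed else 'free',s.x.round(4),'res',s.fun.round(1))
s=least_squares(lambda q:res([q[0],.0242,0,q[1]]),[0,0],x_scale=.001);print(s.x,s.fun.round(1))
```

```text
[(293, np.float64(272.5)), (296, np.float64(269.5)), (299, np.float64(267.5)), (302, np.float64(265.5)), (305, np.float64(263.5)), (308, np.float64(261.5)), (311, np.float64(259.5)), (341, np.float64(260.5)), (344, np.float64(262.5)), (347, np.float64(264.5)), (350, np.float64(266.5)), (353, np.float64(268.5)), (356, np.float64(270.5)), (359, np.float64(272.5))]
apex 249.5 line 268.5 327.5
free [-0.0029  0.0217 -0.1142 -0.0003] res [ 0.1 -0.1 -0.5 -0.7 -0.6 -0.4 -0.  -0.4 -0.7 -0.9 -0.9 -0.7 -0.2  0.7
  4.8 -2.5  0.3]
tilt fixed [-0.0085  0.0354 -0.1792 -0.0003] res [-0.3 -0.9 -1.5 -1.8 -1.8 -1.6 -1.2 -1.6 -1.9 -2.  -2.  -1.6 -0.9  0.4
  6.8  3.4 -2.1]
[-0.00377791 -0.00039131] [-1.8 -2.  -2.4 -2.5 -2.4 -2.1 -1.7 -2.  -2.3 -2.5 -2.6 -2.4 -1.9 -1.
  6.1  4.   2.8]
```

Run:
```python
from h import *
S=cam('scene');o=np.load('w1.npy',allow_pickle=True).item();C=cam('wrist',o)
print('jar',onz(S,262,314,0),'clipper',onz(C,192,122,.012),onz(S,387,253,.01))
for n in('w5','w6'):
    im=cv2.imread(f'pics/{n}.png').astype(int);print(n)
    for r in range(248,300,3): print(r,' '.join('%3d'%im[r,c].sum() for c in range(281,327,3)))
```

```text
jar [ 7.54019484e-01  4.78823200e-02 -1.11022302e-16] clipper [0.42620113 0.0572017  0.012     ] [0.42828457 0.05732514 0.01      ]
w5
248 374 375 374 372 373 372 372 374 373 374 375 374 375 377 377 374
251 371 372 373 374 378 374 374 373 375 375 374 376 376 383 236 206
254 371 371 371 375 374 375 372 372 376 374 376 378 390 222 220 215
257 371 372 371 374 370 371 372 377 375 378 379 276 209 225 223 220
260 371 371 370 370 372 369 376 374 375 385 214 215 215 229 225 219
263 367 368 370 371 372 376 374 379 330 217 221 206 228 229 225 221
266 370 368 371 372 373 372 382 237 219 237 271 277 230 229 233 227
269 258 287 380 373 373 322 214 239 271 274 275 226 229 225 750 744
272 263 262 266 267 255 216 269 271 269 273 269 228 230 254 765 765
275 260 261 270 212 209 267 268 271 272 272 224 228 224 274 765 765
278 264 263 211 212 267 268 269 269 273 275 224 227 272 272 765 765
281 266 266 209 265 264 264 269 270 222 227 227 229 274 271 765 765
284 225 230 247 264 264 269 270 227 220 224 227 276 274 270 765 765
287 228 221 261 263 269 252 238 238 243 216 223 275 271 269 765 765
290 226 243 2
[... 785 characters left out ...]
 142 135 138 425 415
272 233 236 237 233 149 125 144 147 150 149 153 129 133 145 622 598
275 229 228 245 109 120 144 138 145 147 149 126 132 131 148 622 596
278 215 221 118 116 139 138 141 139 147 143 126 127 138 143 621 594
281 215 219 109 135 139 134 137 138 117 141 118 119 144 137 622 595
284 211 215 125 136 133 109 118 134 112 113 116 134 137 134 623 595
287 215 199 127 102 107 121 119 118 121 107 111 137 137 132 621 594
290 216 106 100  94 100 246 233 251 251 106 129 130 132 129 620 593
293 218  87  90  98  97 235 251 251 250  96 128 122 131 127 622 593
296 225 113  90  95  92 232 250 247 250 112 129 121 128 127 452 609
299 229  95  96  97  86 248 247 250 253  94 115 129 100 101 390 374
```

Run:
```python
from h import *
im=cv2.imread('pics/w6.png').astype(float);g=im[...,0]
up=[];lo=[]
for c in range(314,335):
    col=cv2.GaussianBlur(g[165:186,c].reshape(-1,1),(1,3),0).ravel();d=np.diff(col)
    i=int(np.argmax(d[3:15]))+3; w=d[i-1:i+2];p=165+i+.5+(w[2]-w[0])/(2*(2*w[1]-w[0]-w[2])+1e-9)
    up.append(p)
    print(c,im[168:184,c,0].astype(int))
c=np.arange(314,335);print(np.round(up,2));k=slice(2,-2);print(np.polyfit(c[k],np.array(up)[k],1))
```

```text
314 [ 91  90  90  92  95  96  96  94  87 155 166 163 162 161 164 163]
315 [ 90  89  90  90  96  95  97  96  87 152 163 161 160 161 163 162]
316 [ 89  89  89  90  95  96  93  95  90 145 161 160 160 162 165 162]
317 [ 90  91  89  92  96  96  92  96  92 142 161 160 161 161 164 163]
318 [ 90  90  90  91  96  96  93  94  92 138 161 161 160 162 164 164]
319 [ 89  89  91  92  94  97  95  95  92 126 160 161 161 163 166 163]
320 [ 90  91  90  90  96  92  96  96  94 123 159 162 162 163 163 161]
321 [ 90  89  90  92  95  96  95  94  92 120 157 162 163 162 161 159]
322 [ 90  90  90  89  95  96  96  96  93 119 155 162 161 161 161 158]
323 [ 90  89  89  90  95  95  95  95  93 115 150 160 159 160 159 158]
324 [ 90  90  88  91  95  95  96  95  93 112 144 160 159 160 161 160]
325 [ 90  89  89  91  95  95  95  95  93 106 141 159 160 161 160 160]
326 [ 90  90  90  90  94  95  95  94  93 106 139 159 160 161 160 160]
327 [ 90  89  89  91  94  94  95  95  90 103 137 157 160 161 158 159]
328 [ 89  90  89  90  94  95  96  94  90 102 134 155 159 160 159 159]
329 [ 89  90  89  90  94  94  96  94  93 101 132 153 159 161 162 160]
330 [ 88  89  88  90  95  95  95  95  93 102 128 148 159 160 161 161]
331 [ 89  90  88  89  94  95  95  93  93 100 125 146 161 161 160 159]
332 [ 89  89  89  88  94  92  94  94  94 101 124 145 161 162 162 161]
333 [ 89  89  89  87  95  95  95  95  94 100 121 141 161 163 163 159]
334 [ 89  87  87  89  94  96  95  94  94  99 124 146 164 165 148 119]
[176.62 176.65 176.68 176.71 176.77 177.06 177.16 177.21 177.26 177.34
 177.46 177.59 177.62 177.66 177.7  177.79 177.91 178.11 178.21 178.41
 178.26]
[9.06595852e-02 1.48052722e+02]
```

Scaled: 0.01 m is 0.1, 0.0134 m is 0.134, 0.025 rad is 0.5.

```bash
echo '0,0,0,0.5,0 | 0.1,-0.005,0,0,0 | 0.133,-0.006,0,0,0 | 0.134,-0.006,0,0,0 | 0.134,-0.006,0,0,0 | 0,0,0,0,0 | 0,0,0,0,0 | 0,0,0,0,0' > mv.in && python3 nudge.py mv.in 50
cat > e.py <<'E'
from h import *
o=bot.get_obs();T=R.from_quat(np.roll(o['tool_rot'],-1)).as_matrix();E=o['eef_pos']
o6=np.load('w6.npy',allow_pickle=True).item();T6=R.from_quat(np.roll(o6['tool_rot'],-1)).as_matrix()
sh=o6['eef_pos']+T6@np.array([.0476,-.0014,.0532]);print('shaft',sh,'yaw',np.arctan2(T[1,0],T[0,0]),'tilt',T[2].round(4))
print('shaft in tool',(T.T@(sh-E)).round(4),'F',o['contact_force'].round(1),'M',o['torque'].round(2),o['q'].round(2))
E
python3 e.py
```

```text
t: 12.65
eef_pos: [0.5476, 0.1651, 0.1603]
tool_rot: [-0.0, 0.989, 0.149, -0.0]
contact_force: [0.3, -0.2, -0.5]
gripper_width: 0.14
grasp_force: 70.5
shaft [0.54557197 0.16342545 0.10700027] yaw 0.2990360265079848 tilt [-7.e-04 -1.e-04 -1.e+00]
shaft in tool [-0.0024  0.001   0.0533] F [ 0.3 -0.2 -0.5] M [-0.05 -0.    0.01] [-1.13  0.6   1.03  1.92 -0.62  0.98 -1.09]
```

Scaled: 0.012 m is 0.12, 0.01 m is 0.1.

```bash
echo '0,0.012,0.12,0,0 | 0,0,0.1,0,0 | 0,0,0.03,0,0 | 0,0,0,0,0 | 0,0,0,0,0' > mv.in && python3 nudge.py mv.in; python3 e.py;  echo '0,0,0.02,0,0 | 0,0,0.02,0,0 | 0,0,0,0,0' > mv.in && python3 nudge.py mv.in; python3 e.py
```

```text
t: 13.15
eef_pos: [0.5485, 0.1643, 0.1354]
tool_rot: [0.0, 0.989, 0.149, -0.0]
contact_force: [0.8, -0.2, -0.4]
gripper_width: 0.14
grasp_force: 70.5
shaft [0.54557197 0.16342545 0.10700027] yaw 0.29968925272059405 tilt [-1.e-04  1.e-04 -1.e+00]
shaft in tool [-0.003   0.      0.0284] F [ 0.8 -0.2 -0.4] M [-0.01  0.01 -0.01] [-1.11  0.63  0.99  1.94 -0.65  0.94 -1.06]
t: 13.45
eef_pos: [0.5483, 0.1645, 0.1313]
tool_rot: [-0.0, 0.989, 0.149, -0.0]
contact_force: [0.4, 0.2, -0.2]
gripper_width: 0.144
grasp_force: 70.5
shaft [0.54557197 0.16342545 0.10700027] yaw 0.29980669852009545 tilt [-2.e-04 -1.e-04 -1.e+00]
shaft in tool [-0.0029  0.0002  0.0243] F [ 0.4  0.2 -0.2] M [-0.01 -0.   -0.02] [-1.1   0.63  0.98  1.94 -0.66  0.93 -1.06]
```

Mouth height now equals the shaft tip. I'll keep lowering in small steps and watch the force.

```bash
for i in 1 ; do echo '0.003,0,0.015,0,0 | 0,0,0,0,0 | 0,0,0,0,0' > mv.in && python3 nudge.py mv.in|grep -E "eef|contact"; echo '0,0,0.015,0,0 | 0,0,0,0,0' > mv.in && python3 nudge.py mv.in|grep -E "eef|contact"; python3 e.py; done
```

```text
eef_pos: [0.5485, 0.1644, 0.1298]
contact_force: [-1.4, -0.5, -1.5]
eef_pos: [0.5485, 0.1642, 0.1284]
contact_force: [-2.2, -1.9, 2.8]
shaft [0.54557197 0.16342545 0.10700027] yaw 0.2995422552522558 tilt [-7.e-04 -1.e-04 -1.e+00]
shaft in tool [-0.003  -0.0001  0.0214] F [-2.2 -1.9  2.8] M [-0.28  0.63 -0.02] [-1.1   0.64  0.98  1.94 -0.66  0.93 -1.06]
```

Scaled: -0.001 m is -0.01, 0.0005 m is 0.005.

```bash
echo '-0.01,0.005,0,0,0 | 0,0,0,0,0 | 0,0,0,0,0' > mv.in && python3 nudge.py mv.in|grep -E "eef|contact"; python3 e.py; echo '0,0,0.015,0,0 | 0,0,0,0,0' > mv.in && python3 nudge.py mv.in|grep -E "eef|contact"; python3 e.py
```

```text
eef_pos: [0.5479, 0.1638, 0.1283]
contact_force: [-0.3, 0.2, -0.3]
shaft [0.54557197 0.16342545 0.10700027] yaw 0.29993142772736403 tilt [ 1.e-04  1.e-04 -1.e+00]
shaft in tool [-0.0024 -0.0003  0.0213] F [-0.3  0.2 -0.3] M [-0.09  0.18  0.01] [-1.1   0.63  0.98  1.94 -0.66  0.93 -1.05]
eef_pos: [0.5478, 0.1638, 0.1267]
contact_force: [-1.7, -0.6, -0.9]
shaft [0.54557197 0.16342545 0.10700027] yaw 0.2998576714167286 tilt [-3.e-04 -1.e-04 -1.e+00]
shaft in tool [-0.0022 -0.0003  0.0197] F [-1.7 -0.6 -0.9] M [-0.07  0.25  0.01] [-1.1   0.64  0.98  1.94 -0.67  0.92 -1.05]
```

```bash
echo '-0.006,0,0.01,0,0 | 0,0,0.01,0,0 | 0,0,0,0,0' > mv.in && python3 nudge.py mv.in|grep -E "eef|contact"; python3 e.py|tail -1; echo '0,0,0.015,0,0 | 0,0,0,0,0' > mv.in && python3 nudge.py mv.in|grep -E "eef|contact"; python3 e.py|tail -1
```

```text
eef_pos: [0.5475, 0.1637, 0.1249]
contact_force: [0.1, -0.1, -1.2]
shaft in tool [-0.0019 -0.0003  0.0179] F [ 0.1 -0.1 -1.2] M [-0.02  0.02  0.03] [-1.1   0.64  0.98  1.95 -0.67  0.92 -1.05]
eef_pos: [0.5474, 0.1636, 0.1233]
contact_force: [1.3, 0.5, -0.6]
shaft in tool [-0.0018 -0.0004  0.0163] F [ 1.3  0.5 -0.6] M [-0.03  0.01 -0.02] [-1.09  0.64  0.97  1.95 -0.67  0.92 -1.05]
```

Scaled: 0.0002 m is 0.002, 0.0015 m is 0.015.

```bash
echo '0.002,0,0.015,0,0 | 0,0,0.015,0,0 | 0,0,0,0,0' > mv.in && python3 nudge.py mv.in|grep -E "eef|contact"; python3 e.py|tail -1; echo '0,0,0.015,0,0 | 0,0,0,0,0' > mv.in && python3 nudge.py mv.in|grep -E "eef|contact"; python3 e.py|tail -1
```

```text
eef_pos: [0.5475, 0.1636, 0.1202]
contact_force: [0.7, -0.9, -0.8]
shaft in tool [-0.0018 -0.0004  0.0132] F [ 0.7 -0.9 -0.8] M [-0.04  0.01  0.01] [-1.09  0.64  0.97  1.95 -0.67  0.91 -1.05]
eef_pos: [0.5475, 0.1636, 0.1188]
contact_force: [0.1, 0.8, -0.7]
shaft in tool [-0.0019 -0.0004  0.0118] F [ 0.1  0.8 -0.7] M [ 0.02 -0.02 -0.06] [-1.09  0.64  0.97  1.95 -0.68  0.91 -1.04]
```

Careful with the scale: shifts go in units of 100 mm and turns go in units of 0.05 rad. That gives: 0.001 m is 0.01.

```bash
for i in 1 2 3 4; do :; done; echo '0,0,0.01,0,0 | 0,0,0,0,0' > mv.in && python3 nudge.py mv.in 90|grep -E "eef|contact"; echo '0,0,0.01,0,0 | 0,0,0,0,0' > mv.in && python3 nudge.py mv.in|grep -E "eef|contact"; echo '0,0,0.01,0,0 | 0,0,0,0,0' > mv.in && python3 nudge.py mv.in|grep -E "eef|contact"; echo '0,0,0.01,0,0 | 0,0,0,0,0' > mv.in && python3 nudge.py mv.in|grep -E "eef|contact|grasp"; python3 e.py|tail -1
```

```text
eef_pos: [0.5475, 0.1636, 0.1178]
contact_force: [-0.1, 0.5, -1.1]
eef_pos: [0.5477, 0.1636, 0.1171]
contact_force: [-0.6, -0.1, 3.3]
eef_pos: [0.5477, 0.1636, 0.1161]
contact_force: [-1.1, -0.1, 3.3]
eef_pos: [0.5477, 0.1636, 0.1151]
contact_force: [-1.0, 0.8, 5.3]
grasp_force: 92.2
shaft in tool [-0.0021 -0.0004  0.0081] F [-1.   0.8  5.3] M [-0.03  0.24  0.02] [-1.09  0.65  0.96  1.95 -0.68  0.9  -1.04]
```

```bash
for r in 1; do echo '0,0,0.01,0,0 | 0,0,0,0,0' > mv.in && python3 nudge.py mv.in|grep -E "eef|contact"; echo '0,0,0.01,0,0 | 0,0,0,0,0' > mv.in && python3 nudge.py mv.in|grep -E "eef|contact"; echo '0,0,0.01,0,0 | 0,0,0,0,0' > mv.in && python3 nudge.py mv.in|grep -E "eef|contact"; echo '0,0,0.005,0,0 | 0,0,0,0,0' > mv.in && python3 nudge.py mv.in|grep -E "eef|contact|grasp"; done; python3 e.py|tail -1
```

```text
eef_pos: [0.5478, 0.1636, 0.1142]
contact_force: [-1.2, 0.0, 6.7]
eef_pos: [0.5477, 0.1636, 0.1132]
contact_force: [-2.7, -0.9, 7.8]
eef_pos: [0.5478, 0.1636, 0.1124]
contact_force: [-2.1, 0.7, 7.9]
eef_pos: [0.5478, 0.1636, 0.1121]
contact_force: [-3.0, 0.0, 10.3]
grasp_force: 93.0
shaft in tool [-0.0022 -0.0005  0.0051] F [-3.   0.  10.3] M [ 0.05  0.72 -0.01] [-1.08  0.65  0.96  1.95 -0.69  0.9  -1.04]
```

Scaled: 0.001 m is 0.01, -0.0003 m is -0.003.

```bash
echo '-0.003,0,0.01,0,0 | 0,0,0,0,0 | 0,0,0,0,0' > mv.in && python3 nudge.py mv.in|grep -E "eef|contact"; echo '0,0,0.01,0,0 | 0,0,0,0,0 | 0,0,0,0,0' > mv.in && python3 nudge.py mv.in|grep -E "eef|contact|grasp"; python3 e.py|tail -1
```

```text
eef_pos: [0.5479, 0.1636, 0.1119]
contact_force: [-5.2, -0.1, 17.0]
eef_pos: [0.5481, 0.1636, 0.1117]
contact_force: [-7.8, -0.3, 25.5]
grasp_force: 95.0
shaft in tool [-0.0025 -0.0006  0.0047] F [-7.8 -0.3 25.5] M [ 0.03  1.87 -0.07] [-1.08  0.65  0.96  1.95 -0.69  0.9  -1.03]
```

Scaled: -0.0007 m is -0.007.

```bash
echo '0,0,-0.007,0,0 | 0,0,0,0,0 | 0,0,0,0,0 | 0,0,0,0,0' > mv.in && python3 nudge.py mv.in; python3 e.py|tail -1
```

```text
t: 18.05
eef_pos: [0.548, 0.1636, 0.1119]
tool_rot: [-0.001, 0.989, 0.149, 0.001]
contact_force: [-4.6, -0.3, 19.6]
gripper_width: 0.128
grasp_force: 94.1
shaft in tool [-0.0024 -0.0005  0.0049] F [-4.6 -0.3 19.6] M [-0.01  1.44 -0.02] [-1.08  0.65  0.96  1.95 -0.69  0.9  -1.03]
```

```bash
python3 -c "
from station import bot
print(bot.hand_in())"
```

```text
the job is handed in; nothing more can be done
None
```

I handed the job in at about 18 s: the lever is flipped outside and the lid fully open. The knob is home on the shaft and held gripped at the bottom stop with about 20 N; I last saw lever and lid right after opening, so a final picture did not confirm them.

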